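# Find the centrifuge's release notch by touch and press it

## Robot

A 7-joint arm with a two-finger parallel gripper is mounted at the origin on the work surface. World frame = base frame: x ahead of the robot, y to its left, z up, the work surface at z = 0. Lengths are in m, angles in rad, forces in N, time in s.
With the tool pointing down it reaches from about 0.35 to 0.9 m from the base axis. Payload 19.9 kg.
Tool frame: the origin (TCP) lies midway between the tips of the shut fingers; the grasp point (between the pads) lies 19 mm behind it; z points along the fingers, y is the direction in which the jaws open and shut (so a half turn about z gives the same grasp; the last joint's range is limited). The gripper opens to 94 mm and grips with 3 to 60 N. Pads are 16 mm wide; open, the fingers measure 119 mm over their backs; the gripper's body (75 mm by 177 mm) begins 78 mm behind the grasp point.
Start: joints at [-1.246, 0.417, -0.01, 1.614, 0.005, 1.111, -0.053], TCP at [0.224, 0.583, 0.166] pointing down, gripper open.
Joint ranges: [-2.81, 2.81], [-0.39, 2.02], [-1.27, 1.25], [0.06, 2.57], [-1.19, 4.33], [0.19, 2], [-2.82, 2.82]. Speed limits (rad/s): [1.89, 1.89, 2.39, 2.39, 3.01, 3.01, 3.01].

## Interface

Orientations are given as a unit quaternion [x, y, z, w].
In Python, from workcell import status, snapshot, ctrl gives the robot as it stands. The module is installed in compiled form; this text tells all that it offers.
- The arm moves only by the shell command python3 -m inch 'ROWS'. ROWS is JSON, a list of rows, each a list of 7 numbers: the finger opening in mm, from 0 to 94, then the shift along the world's x, y, z in mm, then the turn, a rotation vector about the world's x, y, z in rad. A call has 1 to 5 rows; each row is the pose to reach, as a shift and turn from the pose commanded when the call began; what a row does not reach only later rows make up. A row lasts 1/8 s, in which the tool goes at most 62.5 mm and 10.7 degrees, less where a joint would pass 70% of its speed; a pose out of reach is approached as far as the arm can. A call with a gripper value outside its range is refused whole. The fingers move at their own pace and stop on an object; the grip force is fixed at half the most. Time passes only in rows, so rows that repeat a pose let the fingers close. It gives the time, the measured TCP pose, the force and the opening at its end, in the units of the state.
- status.get_state(): the state, without advancing time (a new reading comes with each control period).
- snapshot(name): name is "scene" or "top"; returns a dict with "pixels" (420x560x3 uint8, blue, green, red), "z_map" (420x560 float32, m along the optical axis (not along the pixel's ray), 0 where there is no reading), "vertical_fov" (degrees; the focal length in pixels is half the picture's height over the tangent of half this angle, whatever the lens; pixels are square), "cx", "cy" (the principal point, pixels), "origin" and "rotation" of the camera in the world. Camera axes: x right, y up, looking along -z (the intrinsics and any distortion apply to the point x, -y, -z); pixel columns grow to the right and rows downward; lengths in m; the calibration is good to about 2 mm. A picture is of the moment at which its call begins.
- ctrl.finish_job(): hands the job in, once; it reports no verdict.
The state is a dict: "t": time; "qpos": joint angles; "qd": joint speeds; "tau": joint torques, N m; "position": TCP position; "orientation": TCP orientation; "force": force on the tool from outside, world axes, zero at the start; "moment": the same for the moment, N m; "gripper_width": finger opening in m.
Only numpy, scipy, OpenCV 4.12 (cv2) and the standard library are available. Lean on these libraries where they do the work, as an engineer would, in place of code of your own. Each camera call takes 0.05 s, during which the arm holds its last target. There are 200 camera calls.

## Task

Unlock the bench centrifuge's lid by touch: gently lay the fingertips on top of the start block at the right-hand side of the lid's raised ring, then sweep them along the top of the ring, clockwise seen from above (across the front), to feel for the notch hidden in it. Press the steel tongue inside the notch fully down so that it stays down, then come away. Grasp nothing, and leave everything else standing where it is, the sleeve on the lid included.

Things in the scene. Friction and masses are not known exactly. Their poses are not given: they have to be found in the camera images.
- centrifuge: small bench centrifuge fixed to the bench: white round casing 200 mm across, low white control box (64 mm high) in front of it. Origin: centre of the casing's underside, on the lid's axis; z up; -x its front, towards the robot; -y its right-hand side as the robot sees it. On top a grey lid plate, 112 mm above the bench, with a central hub 36 mm across, top at 124 mm
- ring_centre (a point): on the lid's axis at the height of the ring's top (130 mm). Ring: upright steel wall 14 mm thick, mid-line radius 88 mm, flat top, 18 mm above the lid plate; turned to an unknown angle and too stiff to turn. Its one notch is 36 mm wide along the ring, cut right through the wall, open above, inside and outside; the release tongue lies in it
- start_block: white block, 36 mm square in plan, standing across the ring at its right-hand side; flat top 131 mm above the bench, 1 mm above the ring. Origin: at bench level under its centre, 88 mm from the lid's axis; x points away from that axis. Going clockwise (seen from above) over the front, the notch's middle lies 40 to 152 degrees round the lid's axis from the block's middle
- start_top (a point): centre of the start block's flat top
- release_tongue (a joint): how far the tongue is pressed down, m: 0 up, 0.007 fully down. Flat steel plate in the notch's middle, 31 mm wide along the ring, 13 mm radially; its top is 8 mm below the ring's top, 15 mm below when pressed. Moves straight down against about 3 N of friction, has no spring and stays where it is left
- sleeve: open aluminium tube sleeve, 25 mm across, 30 mm tall, left standing on the centrifuge's lid behind the hub, inside the ring; to be left standing. Origin: centre of its underside
- specimen_cup: clear specimen cup with an orange screw lid, 50 mm across, 56 mm tall; to be left alone. Origin: centre of its underside
- slide_box: microscope-slide box, teal base and white lid, 85 x 175 x 40 mm; to be left alone. Origin: centre of its underside
- tube_rack: white tube rack, 72 x 140 mm, 42 mm high with its tubes; to be left alone. Origin: centre of its underside
- reagent_jar: clear jar with a white lid, 72 mm across, 115 mm tall; to be left alone. Origin: centre of its underside
- marker_pen: marker pen lying flat, about 130 mm long, 15 mm thick; to be left alone. Origin: underside, 17 mm behind its middle; x along the pen
- drop_bottle: small amber drop bottle, 36 mm across, 75 mm tall; to be left alone. Origin: centre of its underside
Things that resemble listed ones, but are neither listed nor needed, are in the scene too. What is meant by the sleeve is not blue or purple, and is the smaller of those in its own colour.

How it is judged:
On the way, in this order (a step that is already met when the one before it is completed fails the run):
1. the fingers touch the start block, the tongue still up (contact force between the fingers and start_block above 0.3 N and value of joint release_tongue below 0.001 m), for 0.1 s.
2. the fingers have left the start block and touch the centrifuge (its ring), the tongue still up, at ring height (contact force between the fingers and centrifuge above 0.2 N and contact force between the fingers and start_block below 0.05 N and value of joint release_tongue below 0.001 m and z of the grasp point in the frame of centrifuge above 0.13 m), for 0.05 s.
3. the tongue is pressed fully down by the fingers (value of joint release_tongue above 0.0055 m and contact force between the fingers and centrifuge above 0.3 N), for 0.05 s.
At the end, for the whole second after the job is handed in: the tongue stays at least 5.5 mm down of its 7 mm; the sleeve and the other loose things stand still, each within 20 mm of where it was and upright (value of joint release_tongue above 0.0055 m and not (distance of any of sleeve, specimen_cup, slide_box, tube_rack, reagent_jar, marker_pen, drop_bottle from where it was at the start of the episode above 0.02 m) and not (angle between any of sleeve, specimen_cup, slide_box, tube_rack, reagent_jar, marker_pen, drop_bottle's own z axis and vertical above 0.3 rad) and linear speed of each of sleeve, specimen_cup, slide_box, tube_rack, reagent_jar, marker_pen, drop_bottle below 0.03 m/s); the robot touches nothing.
It fails at once if a loose thing is moved more than 20 mm, lifted or tipped (distance of any of sleeve, specimen_cup, slide_box, tube_rack, reagent_jar, marker_pen, drop_bottle from where it was at the start of the episode above 0.02 m or angle between any of sleeve, specimen_cup, slide_box, tube_rack, reagent_jar, marker_pen, drop_bottle's own z axis and vertical above 0.3 rad).
It fails at once if the fingers press on the centrifuge with more than 80 N (contact force between the fingers and centrifuge above 80 N).
It also fails if it takes over 54 s, if anything falls off the work surface, if the arm or the gripper's body presses on something with over 40 N, if the wrist force passes 120 N, or if a joint passes its speed limit or range.

## Working session

There is one attempt and no reset: what is moved stays moved. The work goes in short steps, Python scripts to look and compute and a shell command to move; the robot and the scene stay as the last step left them, time stands still between calls to the robot, and variables do not carry over. Pictures are saved under pics/ and viewed, about 8 in all and at most 12, crops included, and the job is handed in when it is done.

```bash
mkdir -p pics; cat > h.py <<'E'
import numpy as np,cv2
from workcell import status,snapshot,ctrl
def cloud(s):
    z=s["z_map"];h,w=z.shape;f=h/2/np.tan(np.radians(s["vertical_fov"])/2)
    u,v=np.meshgrid(np.arange(w),np.arange(h))
    c=np.stack([(u-s["cx"])/f*z,-(v-s["cy"])/f*z,-z],-1)
    P=c@np.array(s["rotation"]).T+np.array(s["origin"]);P[z<=0]=np.nan
    return P
E
python3 - <<'E'
from h import *
for n in("scene","top"):
    s=snapshot(n);cv2.imwrite(f"pics/{n}1.png",s["pixels"]);np.savez(n+".npz",P=cloud(s),I=s["pixels"])
    print(n,{k:s[k] for k in s if k not in("pixels","z_map")})
print(status.get_state())
E
```

```text
Traceback (most recent call last):
  File "h.py", line 7, in cloud
    P=c@np.array(s["rotation"]).T+np.array(s["origin"]);P[z<=0]=np.nan
      ~^~~~~~~~~~~~~~~~~~~~~~~~~~
ValueError: matmul: Input operand 1 has a mismatch in its core dimension 0, with gufunc signature (n?,k),(k,m?)->(n?,m?) (size 4 is different from 3)
```

View pics/scene1.png

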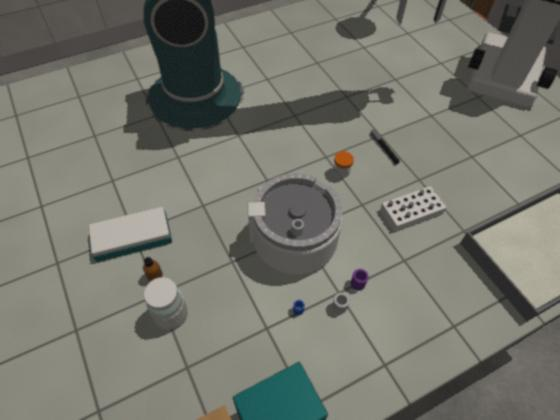

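The scene view, taken from opposite the robot, shows the centrifuge at about (297,222), the start block at (257,209) and a small grey sleeve on the lid at (297,227). The rotation field is a quaternion, so I need to fix the helper.

```bash
sed -i 's/np.array(s\["rotation"\]).T/R.from_quat(s["rotation"]).as_matrix().T/; 1a from scipy.spatial.transform import Rotation as R' h.py
python3 - <<'E'
from h import *
for n in("scene","top"):
    s=snapshot(n);print(n,{k:s[k] for k in s if k not in("pixels","z_map")})
    cv2.imwrite(f"pics/{n}1.png",s["pixels"]);P=cloud(s);np.savez(n+".npz",P=P,I=s["pixels"])
    z=P[...,2];print(np.nanpercentile(z,[5,25,50,75]))
print(status.get_state())
E
```

```text
scene {'vertical_fov': 49.27424506205936, 'cx': 281.8095777458136, 'cy': 214.7140261747888, 'origin': array([ 1.05115081, -0.27471739,  0.92885328]), 'rotation': array([0.2559483 , 0.14597918, 0.49713819, 0.81610916])}
[-7.39173147e-01 -1.58859414e-03  7.82441376e-05  2.22934106e-03]
top {'vertical_fov': 53.6739815376879, 'cx': 277.7744544286497, 'cy': 211.52434524164022, 'origin': array([0.46973009, 0.02472106, 1.24579388]), 'rotation': array([ 0.02397129, -0.03007354, -0.69937838,  0.71371621])}
[-7.50604166e-01 -3.18006950e-03 -2.88629809e-04  2.40584879e-03]
{'t': 0.15, 'qpos': array([-1.24552938,  0.41780666, -0.01032961,  1.6139951 ,  0.00470184,
        1.11070717, -0.05304375]), 'qd': array([ 0.00050188, -0.00145148,  0.00081425, -0.00106612,  0.00113399,
       -0.00046622, -0.00118472]), 'tau': array([ 1.13169521e-03, -8.51523757e+01,  6.39033951e-01, -4.26126051e+01,
       -4.87830257e-02,  1.70434319e-02, -7.45089238e-06]), 'position': array([0.22400995, 0.5831475 , 0.16580489]), 'orientation': array([ 1.82362800e-01,  9.83231209e-01, -4.43567838e-04, -4.81635515e-05]), 'force': array([-0.29280756, -0.17264824, -0.09478712]), 'moment': array([-0.04883637,  0.01990376,  0.04721459]), 'gripper_width': 0.09372105903111459}
```

View pics/top1.png

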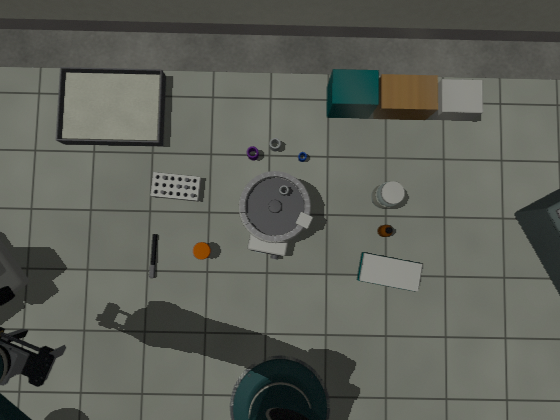

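The top view has the robot at the bottom and its left on the image left. The centrifuge is at (275,207), the start block at (303,220), the control box at (267,246), and the lid sleeve at (285,190). Next I'll fit the geometry.

```bash
cat > fit.py <<'E'
from h import *
from scipy.optimize import least_squares
for n in("top","scene"):
    d=np.load(n+".npz");P=d["P"];I=d["I"]
    z=P[...,2]; c0=None
    m=(z>.122)&(z<.137)&(np.hypot(P[...,0]-.52,P[...,1])<.35)
    k,l,st,ce=cv2.connectedComponentsWithStats(m.astype(np.uint8))
    i=1+np.argmax(st[1:,4]); Q=P[m]
    Q=P[l==i];print(n,st[1:][st[1:,4]>20].tolist(),Q.mean(0))
    g=lambda p:np.clip(np.abs(np.hypot(Q[:,0]-p[0],Q[:,1]-p[1])-.088)-.006,0,None)
    r=least_squares(g,Q.mean(0)[:2],loss="soft_l1",f_scale=.002);c=r.x
    rad=np.hypot(P[...,0]-c[0],P[...,1]-c[1]);az=np.degrees(np.arctan2(P[...,1]-c[1],P[...,0]-c[0]))
    print("centre",c,"ringz",np.nanmedian(z[(rad<.093)&(rad>.083)]))
    # block: white bright pixels near top height outside ring
    b=(z>.12)&(z<.14)&(rad>.065)&(rad<.112)&(I.min(-1)>(185))
    print("block",b.sum(),np.nanmedian(P[b],0),np.nanmedian(az[b]),"outside",np.nanmedian(az[(z>.12)&(z<.14)&(rad>.098)&(rad<.11)]))
    for a in range(-180,180,8):
        q=(rad>.084)&(rad<.092)&(abs(az-a)<4)
        print(a,q.sum(),np.round(np.nanmedian(z[q])*1e3,1) if q.any() else '',end=" | ")
    q=(z>.126+.005)&(z<.15)&(rad<.07);print("\nsleeve",q.sum(),np.nanmean(P[q],0))
    s=slice(150,270) 
    print("control box",np.nanmean(P[(z>.055)&(z<.07)&(rad<.2)&(rad>.1)],0))
E
python3 fit.py
python3 - <<'E'
import cv2,numpy as np
a=cv2.imread('pics/top1.png')[155:265,225:325]
b=cv2.imread('pics/scene1.png')[160:280,230:360]
cv2.imwrite('pics/crop.png',np.hstack([cv2.resize(a,(400,500),interpolation=2),cv2.resize(b,(400,500),interpolation=2)]))
E
```

```text
top [[239, 171, 74, 70, 1158], [268, 200, 13, 13, 101]] [0.57045566 0.01511277 0.12952137]
centre [0.57123733 0.02590912] ringz 0.12955732400965125
block 0 [nan nan nan] nan outside -113.992333646228
-180 6 130.4 | -172 15 131.4 | -164 13 127.9 | -156 15 129.7 | -148 14 130.2 | -140 12 128.9 | -132 16 129.3 | -124 13 131.3 | -116 13 130.1 | -108 14 130.0 | -100 12 130.2 | -92 11 129.5 | -84 15 130.1 | -76 13 130.0 | -68 13 129.6 | -60 13 129.5 | -52 12 129.8 | -44 15 129.3 | -36 12 131.0 | -28 12 129.6 | -20 12 129.0 | -12 12 128.4 | -4 16 129.3 | 4 9 128.4 | 12 13 130.8 | 20 13 130.6 | 28 13 129.9 | 36 14 129.6 | 44 11 131.5 | 52 13 130.5 | 60 13 129.1 | 68 12 129.0 | 76 13 129.9 | 84 13 129.4 | 92 15 130.0 | 100 14 128.3 | 108 12 122.2 | 116 14 119.8 | 124 14 125.1 | 132 13 129.0 | 140 13 129.5 | 148 14 130.2 | 156 13 128.2 | 164 14 129.3 | 172 14 129.4 | 
sleeve 43 [0.61377947 0.00288162 0.1406329 ]
control box [0.46078133 0.04429814 0.06320758]
scene [[248, 173, 94, 75, 1796], [289, 203, 16, 14, 146], [294, 221, 8, 6, 30], [291, 226, 12, 8, 46]] [0.57573906 0.01311791 0.12917778]
[... 185 characters left out ...]
.7 | -140 17 129.7 | -132 17 128.8 | -124 14 129.7 | -116 21 130.9 | -108 18 130.9 | -100 18 130.4 | -92 20 130.4 | -84 20 129.8 | -76 20 129.6 | -68 20 129.0 | -60 20 130.2 | -52 25 129.7 | -44 24 129.6 | -36 25 129.2 | -28 19 129.4 | -20 22 128.8 | -12 21 130.5 | -4 21 129.6 | 4 22 129.6 | 12 20 129.0 | 20 17 129.3 | 28 20 130.2 | 36 18 129.9 | 44 19 129.7 | 52 19 129.4 | 60 12 129.3 | 68 19 130.3 | 76 18 129.6 | 84 15 129.6 | 92 17 129.0 | 100 13 130.8 | 108 21 120.5 | 116 25 120.8 | 124 26 121.4 | 132 17 129.8 | 140 21 129.6 | 148 17 129.4 | 156 14 130.7 | 164 20 129.7 | 172 18 129.9 | 
sleeve 104 [0.61621105 0.00197892 0.13878955]
control box [ 0.51488886 -0.0382683   0.06143912]
  return np.nanmean(a, axis, out=out, keepdims=keepdims)
```

View pics/crop.png

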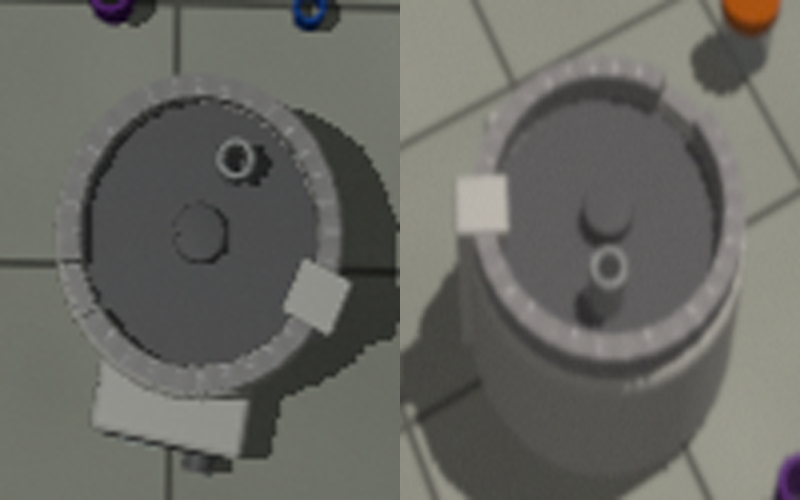

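The crop confirms the block at right-front, the notch visible at the left-front of the ring, and the small grey sleeve behind the hub. Next I'll refine the azimuths of the block and the notch.

```bash
python3 - <<'E'
from h import *
c=np.array([.572,.026])
for n in("top","scene"):
    d=np.load(n+".npz");P=d["P"];I=d["I"].astype(int);z=P[...,2]
    D=P[...,:2]-c;rad=np.hypot(*np.moveaxis(D,-1,0));az=np.degrees(np.arctan2(D[...,1],D[...,0]))
    b=(z>.122)&(z<.138)&(rad>.062)&(rad<.115)&(I.min(-1)>150)&(az>-150)&(az<-80)
    print(n,"block",b.sum(),np.nanmean(P[b],0),cv2.minAreaRect((P[b][:,:2]*1e3).astype(np.float32)))
    q=(z<.1255)&(z>.11)&(rad>.083)&(rad<.093)
    a=np.sort(az[q&(az>80)&(az<150)]);print("notch",len(a),a.min(),a.max(),np.median(a),a[:3],a[-3:],np.median(z[q&(az>80)&(az<150)]))
E
python3 -m inch '[[0,0,0,40,0,0,0],[0,25,-60,84,0,0,0.15],[0,60,-120,84,0,0,0.3],[0,95,-180,84,0,0,0.45],[0,125,-235,84,0,0,0.6]]'
```

```text
top block 0 [nan nan nan] ((0.0, 0.0), (0.0, 0.0), 0.0)
notch 48 88.70750443334138 124.0971063009478 112.87960444021232 [ 88.70750443  95.44468203 102.3033809 ] [123.59614126 123.9557953  124.0971063 ] 0.12105630524907973
scene block 195 [ 0.53551632 -0.05234413  0.13069072] ((535.6724243164062, -52.540592193603516), (32.29289627075195, 36.09858703613281), 69.37310028076172)
notch 78 92.05098316316483 148.6680297975322 116.45688240516685 [92.05098316 98.65013372 98.91664561] [145.57097237 145.67265545 148.6680298 ] 0.12096223120212118
t: 0.78
position: [0.3364, 0.3707, 0.2501]
orientation: [-0.119, 0.993, 0.0, 0.0]
force: [0.7, -0.6, 0.1]
gripper_width: 0.0471<stdin>:7: RuntimeWarning: Mean of empty slice
```

```bash
python3 -m inch '[[0,28,-60,0,0,0,0.1],[0,56,-120,0,0,0,0.22],[0,84,-180,0,0,0,0.22],[0,112,-240,0,0,0,0.22],[0,140,-300,0,0,0,0.22]]' && python3 -m inch '[[0,24,-50,0,0,0,0],[0,46,-101,-30,0,0,0],[0,46,-101,-70,0,0,0],[0,46,-101,-100,0,0,0],[0,46,-101,-112,0,0,0]]'
python3 -c "
from h import *
s=snapshot('scene');cv2.imwrite('pics/s2.png',cv2.resize(s['pixels'][120:320,170:420],(750,600)))
print(status.get_state()['position'])"
```

```text
t: 1.4
position: [0.4683, 0.0875, 0.2502]
orientation: [-0.225, 0.974, 0.0, 0.0]
force: [1.3, 0.1, 0.8]
gripper_width: 0.0005
t: 2.02
position: [0.513, -0.0117, 0.1366]
orientation: [-0.224, 0.974, 0.0, -0.001]
force: [0.4, 0.9, 0.1]
gripper_width: 0.0002
[ 0.51296136 -0.01156722  0.1361635 ]
```

View pics/s2.png

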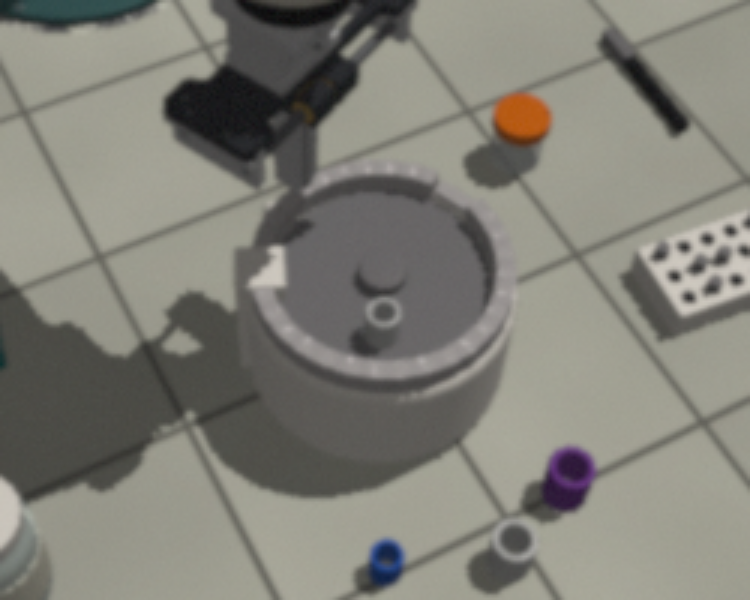

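The fingers stopped short of the block: the tip is at about (300,185) in the crop, near the front of the ring and still in the air. I'll lift a little, go over the block and lower gently.

```bash
python3 -m inch '[[0,0,0,6,0,0,0],[0,11,-20,6,0,0,0],[0,22,-41,6,0,0,0],[0,22,-41,2,0,0,0],[0,22,-41,-2,0,0,0]]' && python3 -m inch '[[0,0,0,-1,0,0,0],[0,0,0,-2,0,0,0],[0,0,0,-2,0,0,0]]'
```

```text
t: 2.7
position: [0.5361, -0.0519, 0.1366]
orientation: [-0.225, 0.974, 0.0, 0.001]
force: [-0.2, -0.6, -0.0]
gripper_width: 0.0003
t: 3.08
position: [0.5359, -0.0523, 0.1341]
orientation: [-0.225, 0.974, -0.0, 0.0]
force: [-0.2, 0.6, -0.8]
gripper_width: 0.0007
```

```bash
python3 -m inch '[[0,0,0,-1,0,0,0],[0,0,0,-2,0,0,0],[0,0,0,-2,0,0,0]]'; python3 -m inch '[[0,0,0,-1,0,0,0],[0,0,0,-1,0,0,0]]'; python3 -m inch '[[0,0,0,-1,0,0,0],[0,0,0,-1,0,0,0]]'
```

```text
t: 3.45
position: [0.5358, -0.0526, 0.1319]
orientation: [-0.225, 0.974, -0.0, -0.0]
force: [-0.0, 0.1, 0.2]
gripper_width: 0.0003
t: 3.7
position: [0.5358, -0.0526, 0.131]
orientation: [-0.225, 0.974, -0.0, -0.0]
force: [1.6, -0.8, 0.3]
gripper_width: 0.0005
t: 3.95
position: [0.5358, -0.0526, 0.13]
orientation: [-0.225, 0.974, -0.0, 0.0]
force: [0.7, 0.2, -0.2]
gripper_width: 0.0009
```

```bash
python3 -m inch '[[0,0,0,-1,0,0,0],[0,0,0,-1,0,0,0]]'; python3 -m inch '[[0,0,0,-1,0,0,0],[0,0,0,-1,0,0,0]]'
```

```text
t: 4.2
position: [0.5358, -0.0526, 0.129]
orientation: [-0.225, 0.974, -0.0, 0.0]
force: [-0.7, -0.3, -0.4]
gripper_width: 0.0004
t: 4.45
position: [0.5359, -0.0526, 0.128]
orientation: [-0.225, 0.974, -0.0, 0.0]
force: [0.0, 0.8, -0.5]
gripper_width: 0.0006
```

```bash
python3 -c "
from h import *
a=snapshot('scene');b=snapshot('top')
for n,s in(('scene',a),('top',b)): np.savez(n+'2.npz',P=cloud(s),I=s['pixels'])
cv2.imwrite('pics/s3.png',np.hstack([cv2.resize(a['pixels'][150:250,210:310],(400,400),interpolation=2),cv2.resize(b['pixels'][170:270,250:350],(400,400),interpolation=2)]))
print(status.get_state()['force'])"
```

```text
[0.46719767 0.15899706 1.05134776]
```

View pics/s3.png

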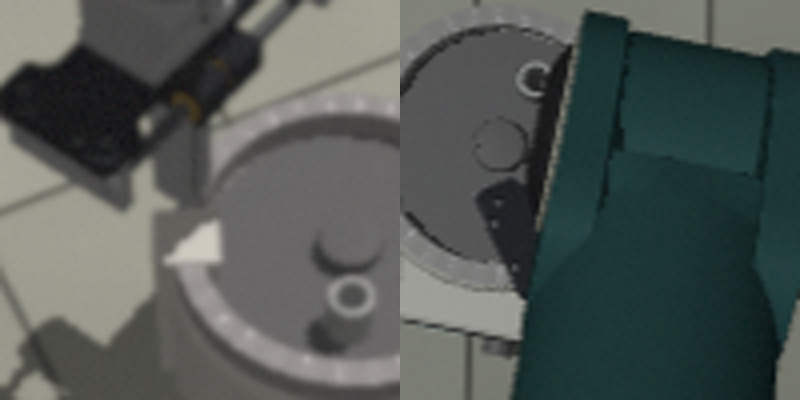

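The fingertip (crop left, about (185,205)) sits at the block's robot-side edge, not over its middle (190,237). Depth will tell whether that is an offset in height or sideways.

```bash
python3 - <<'E'
from h import *
d=np.load("scene2.npz");P=d["P"]
for v in range(186,216,2):
    print(v,[tuple(int(x) for x in np.nan_to_num(P[v,u]*1e3)) for u in (250,253,256,259,262)])
E
```

```text
186 [(537, -63, 216), (545, -60, 224), (546, -54, 221), (542, -46, 211), (536, -37, 200)]
188 [(537, -64, 210), (547, -61, 220), (545, -54, 214), (540, -45, 203), (536, -37, 193)]
190 [(536, -63, 201), (544, -60, 209), (544, -54, 205), (542, -46, 199), (538, -38, 189)]
192 [(536, -64, 196), (545, -61, 204), (546, -55, 202), (539, -45, 188), (536, -37, 179)]
194 [(537, -64, 190), (544, -61, 196), (547, -56, 197), (540, -46, 183), (537, -38, 175)]
196 [(536, -65, 183), (543, -60, 188), (545, -55, 188), (541, -47, 178), (510, -26, 128)]
198 [(415, -15, -1), (542, -61, 181), (546, -56, 183), (541, -47, 171), (509, -25, 119)]
200 [(418, -17, -4), (426, -12, 2), (546, -56, 176), (517, -36, 128), (510, -26, 113)]
202 [(516, -57, 132), (519, -52, 133), (520, -45, 130), (525, -40, 132), (527, -34, 132)]
204 [(521, -59, 133), (520, -52, 126), (525, -47, 130), (528, -42, 131), (531, -36, 130)]
206 [(524, -61, 130), (526, -55, 129), (530, -50, 131), (533, -44, 131), (534, -37, 127)]
208 [(528, -63, 129), (532, -58, 131), (534, -52, 130), (537, -46, 129), (541, -41, 131)]
210 [(534, -66, 132), (535, -59, 128), (541, -55, 132), (543, -49, 132), (544, -42, 129)]
212 [(536, -67, 127), (542, -62, 132), (543, -56, 129), (546, -50, 129), (550, -45, 130)]
214 [(543, -70, 131), (546, -64, 131), (549, -59, 132), (550, -52, 128), (554, -47, 129)]
```

The depth shows the fingertips' underside at z≈0.172, while the reported TCP is 0.128. Horizontally they agree, at about (0.534,-0.052). The absence of contact fits this too: the tips are about 40 mm above the block. I'll descend in guarded steps, trusting camera and touch over the reported z.

```bash
python3 -m inch '[[0,0,0,-2,0,0,0],[0,0,0,-4,0,0,0]]'; python3 -m inch '[[0,0,0,-3,0,0,0],[0,0,0,-6,0,0,0]]'
python3 - <<'E'
from h import *
a=snapshot('scene');P=cloud(a)
print(status.get_state()['force'],status.get_state()['position'])
for v in range(184,212,2):
    print(v,[tuple(int(x) for x in np.nan_to_num(P[v,u]*1e3)) for u in (250,253,256,259,262)])
E
```

```text
t: 4.8
position: [0.5358, -0.0526, 0.1239]
orientation: [-0.225, 0.974, -0.0, -0.0]
force: [-0.5, 0.4, -0.1]
gripper_width: 0.0006
t: 5.05
position: [0.5358, -0.0526, 0.1178]
orientation: [-0.225, 0.974, -0.0, -0.0]
force: [0.6, -0.4, 0.1]
gripper_width: 0.0003
[ 0.20233957 -0.43908042 -0.03638023] [ 0.53562661 -0.05254528  0.11740289]
184 [(572, -77, 270), (574, -72, 269), (546, -54, 227), (570, -59, 257), (536, -37, 206)]
186 [(577, -80, 271), (545, -60, 224), (544, -53, 218), (542, -46, 212), (537, -37, 201)]
188 [(579, -81, 269), (543, -60, 214), (543, -53, 211), (541, -46, 204), (537, -38, 195)]
190 [(537, -64, 204), (543, -60, 208), (545, -55, 208), (542, -46, 199), (538, -38, 190)]
192 [(537, -64, 197), (544, -61, 203), (545, -54, 200), (541, -46, 190), (538, -38, 183)]
194 [(536, -64, 189), (545, -61, 197), (545, -55, 194), (540, -46, 183), (536, -38, 174)]
196 [(536, -64, 182), (543, -61, 188), (545, -55, 188), (541, -47, 178), (537, -38, 167)]
198 [(537, -65, 177), (544, -61, 184), (546, -56, 182), (540, -46, 169), (510, -26, 120)]
200 [(536, -65, 169), (540, -60, 171), (547, -56, 177), (540, -47, 163), (511, -26, 115)]
202 [(516, -57, 133), (542, -61, 167), (547, -56, 170), (540, -47, 156), (529, -35, 134)]
204 [(520, -59, 132), (522, -53, 130), (526, -48, 131), (528, -42, 131), (530, -36, 129)]
206 [(526, -62, 133), (526, -55, 129), (528, -49, 128), (534, -44, 132), (535, -38, 129)]
208 [(527, -63, 128), (532, -58, 131), (535, -52, 131), (539, -47, 132), (540, -40, 130)]
210 [(532, -65, 129), (537, -60, 131), (540, -54, 131), (544, -49, 133), (545, -43, 130)]
```

```bash
python3 -m inch '[[0,0,0,-3,0,0,0],[0,0,0,-6,0,0,0],[0,0,0,-9,0,0,0],[0,0,0,-12,0,0,0]]'; python3 -m inch '[[0,0,0,-2,0,0,0],[0,0,0,-4,0,0,0]]'
python3 - <<'E'
from h import *
a=snapshot('scene');P=cloud(a)
print(status.get_state()['force'],status.get_state()['position'])
for v in range(198,214,1):
    print(v,[tuple(int(x) for x in np.nan_to_num(P[v,u]*1e3)) for u in (250,253,256,259,262)])
E
```

```text
t: 5.6
position: [0.5359, -0.0526, 0.1058]
orientation: [-0.225, 0.974, -0.0, 0.0]
force: [-0.2, 0.4, 0.1]
gripper_width: 0.0005
t: 5.85
position: [0.5359, -0.0526, 0.1019]
orientation: [-0.225, 0.974, -0.0, 0.0]
force: [-0.5, 0.0, 0.2]
gripper_width: 0.0002
[-1.1838065  -0.03691243 -1.01178181] [ 0.53577259 -0.05257805  0.10169915]
198 [(535, -64, 174), (543, -61, 182), (546, -56, 183), (539, -46, 168), (538, -39, 162)]
199 [(536, -65, 173), (543, -61, 178), (545, -55, 177), (542, -47, 169), (537, -38, 157)]
200 [(536, -65, 169), (544, -62, 177), (547, -56, 176), (541, -47, 164), (535, -38, 151)]
201 [(535, -65, 164), (542, -61, 171), (546, -56, 173), (540, -47, 159), (538, -39, 152)]
202 [(536, -65, 162), (542, -61, 168), (548, -57, 171), (540, -47, 156), (538, -39, 148)]
203 [(536, -65, 159), (543, -62, 165), (547, -57, 167), (540, -47, 152), (529, -35, 131)]
204 [(535, -65, 154), (544, -62, 162), (545, -56, 160), (538, -46, 146), (531, -36, 130)]
205 [(534, -65, 148), (542, -61, 156), (546, -56, 158), (540, -47, 146), (534, -38, 132)]
206 [(523, -61, 129), (541, -61, 152), (546, -57, 155), (542, -48, 144), (536, -38, 131)]
207 [(529, -63, 134), (529, -56, 130), (544, -56, 148), (538, -46, 135), (537, -39, 129)]
208 [(528, -63, 129), (531, -57, 129), (547, -57, 150), (537, -46, 130), (539, -40, 128)]
209 [(530, -64, 129), (533, -58, 129), (537, -53, 130), (539, -47, 129), (543, -42, 131)]
210 [(534, -66, 131), (535, -59, 128), (539, -54, 129), (543, -49, 132), (545, -43, 131)]
211 [(535, -66, 129), (539, -61, 132), (541, -55, 130), (545, -50, 131), (546, -43, 128)]
212 [(538, -68, 130), (540, -62, 129), (544, -56, 130), (545, -50, 128), (551, -46, 133)]
213 [(541, -69, 131), (542, -63, 128), (547, -58, 131), (549, -52, 130), (552, -46, 130)]
```

The tips' underside is now at about 0.147, so 15–16 mm remains to the block top.

```bash
python3 -m inch '[[0,0,0,-3,0,0,0],[0,0,0,-6,0,0,0],[0,0,0,-8,0,0,0],[0,0,0,-8,0,0,0]]'; for i in 1 2 3; do python3 -m inch '[[0,0,0,-1,0,0,0],[0,0,0,-1,0,0,0]]'; done
```

```text
t: 6.4
position: [0.5358, -0.0526, 0.0939]
orientation: [-0.225, 0.974, -0.0, -0.0]
force: [-1.0, -1.3, 0.2]
gripper_width: 0.0006
t: 6.65
position: [0.5358, -0.0526, 0.093]
orientation: [-0.225, 0.974, -0.0, 0.0]
force: [-0.3, 0.8, -0.3]
gripper_width: 0.0003
t: 6.9
position: [0.536, -0.0526, 0.0921]
orientation: [-0.225, 0.974, -0.0, 0.0]
force: [-0.7, 0.2, 2.9]
gripper_width: 0.0003
t: 7.15
position: [0.536, -0.0526, 0.092]
orientation: [-0.225, 0.974, 0.0, 0.0]
force: [-7.5, 0.8, 20.5]
gripper_width: 0.0005
```

Touch shows 20 N at commanded z≈0.091. Contact starts at reported z≈0.092, so the true tip height is the reading plus 39 mm. I'll ease off and sweep off the block onto the ring.

```bash
python3 -m inch '[[0,0,0,0.7,0,0,0],[0,-12,5,0.7,0,0,0],[0,-22,12,0.7,0,0,0],[0,-34,25,0.7,0,0,0],[0,-37,30,-0.2,0,0,0]]'; python3 -m inch '[[0,0,0,0,0,0,0]]'
```

```text
t: 7.78
position: [0.4982, -0.0218, 0.091]
orientation: [-0.225, 0.974, -0.0, 0.0]
force: [2.0, -8.2, 9.6]
gripper_width: 0.0005
t: 7.9
position: [0.4982, -0.0216, 0.091]
orientation: [-0.225, 0.974, 0.0, -0.0]
force: [-5.6, 1.7, 10.8]
gripper_width: 0.0003
```

```bash
python3 -m inch '[[0,-9,18,0.2,0,0,0],[0,-14,40,0.2,0,0,0],[0,-13,63,0.2,0,0,0],[0,-6,85,0.2,0,0,0],[0,-2,95,0.2,0,0,0]]'; python3 -m inch '[[0,0,0,0,0,0,0]]'
python3 - <<'E'
from h import *
a=snapshot('scene');P=cloud(a);np.savez('s4.npz',P=P,I=a['pixels'])
cv2.imwrite('pics/s4.png',cv2.resize(a['pixels'][150:260,240:360],(655,600),interpolation=2))
E
```

```text
t: 8.52
position: [0.4966, 0.0732, 0.091]
orientation: [-0.225, 0.974, -0.0, -0.0]
force: [-2.7, -7.1, 8.7]
gripper_width: 0.0003
t: 8.65
position: [0.4969, 0.0737, 0.0911]
orientation: [-0.225, 0.974, 0.0, 0.0]
force: [0.7, 2.9, 5.0]
gripper_width: 0.0005
```

View pics/s4.png

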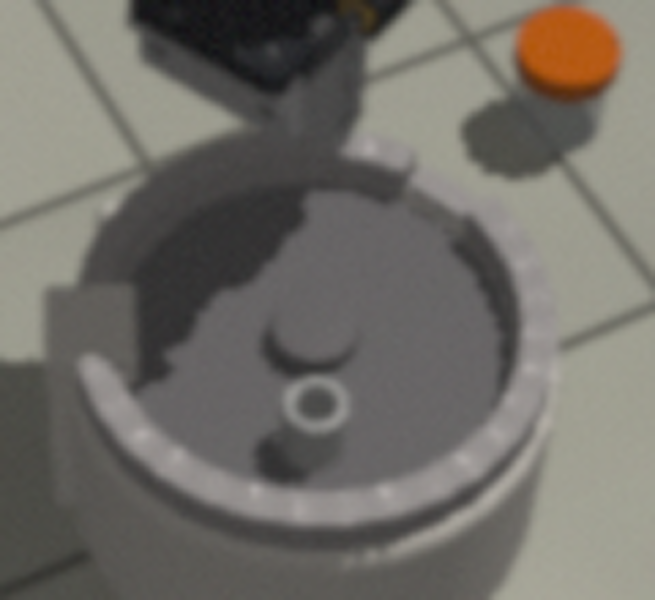

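The tips ride the ring at (310,140) in the crop; the notch, with its tongue still up, lies just ahead between (405,175) and (465,225). I'll go on in smaller steps, reading the force at each.

```bash
python3 -m inch '[[0,13,15,0,0,0,0]]';python3 -m inch '[[0,8,7,0,0,0,0],[0,8,7,0,0,0,0]]';python3 -m inch '[[0,5,3.5,0,0,0,0],[0,5,3.5,0,0,0,0]]';python3 -m inch '[[0,4,2.5,0,0,0,0],[0,4,2.5,0,0,0,0]]';python3 -m inch '[[0,4,2.5,0,0,0,0],[0,4,2.5,0,0,0,0]]'
```

```text
t: 8.82
position: [0.5092, 0.0865, 0.0911]
orientation: [-0.224, 0.975, -0.0, -0.001]
force: [-3.1, -2.5, 5.0]
gripper_width: 0.0007
t: 9.07
position: [0.518, 0.0947, 0.0911]
orientation: [-0.225, 0.974, -0.0, -0.0]
force: [-0.5, 0.2, 6.4]
gripper_width: 0.0007
t: 9.32
position: [0.5225, 0.0975, 0.091]
orientation: [-0.224, 0.974, -0.0, -0.001]
force: [-4.4, -3.0, 8.7]
gripper_width: 0.0007
t: 9.57
position: [0.5265, 0.1, 0.091]
orientation: [-0.224, 0.974, -0.0, -0.001]
force: [-2.6, -2.7, 6.8]
gripper_width: 0.0004
t: 9.82
position: [0.5308, 0.103, 0.0908]
orientation: [-0.225, 0.974, -0.0, -0.0]
force: [0.1, -0.4, 0.9]
gripper_width: 0.0004
```

The support force vanished between az 121.6° and 118.1°, which puts the notch's middle at about 114° (the camera says 113–116.5°). I'll centre and press.

```bash
python3 -m inch '[[0,4.5,3,0,0,0,0],[0,4.5,3,0,0,0,0]]';python3 -m inch '[[0,0,0,-2,0,0,0],[0,0,0,-4,0,0,0],[0,0,0,-6,0,0,0],[0,0,0,-6,0,0,0]]';python3 -m inch '[[0,0,0,-2,0,0,0],[0,0,0,-3,0,0,0],[0,0,0,-3,0,0,0]]'
```

```text
t: 10.07
position: [0.5356, 0.1063, 0.0909]
orientation: [-0.225, 0.974, -0.0, 0.0]
force: [1.1, 0.6, -0.3]
gripper_width: 0.0002
t: 10.58
position: [0.5352, 0.1059, 0.0848]
orientation: [-0.225, 0.974, -0.0, -0.0]
force: [-0.3, -0.5, 0.7]
gripper_width: 0.0005
t: 10.95
position: [0.5355, 0.1059, 0.082]
orientation: [-0.225, 0.974, -0.0, 0.0]
force: [0.8, 0.5, 0.4]
gripper_width: 0.0002
```

```bash
for i in 1 2 3; do python3 -m inch '[[0,0,0,-1,0,0,0],[0,0,0,-2,0,0,0]]';done;  python3 -m inch '[[0,0,0,-0.5,0,0,0],[0,0,0,-0.5,0,0,0]]'
```

```text
t: 11.2
position: [0.5354, 0.1059, 0.08]
orientation: [-0.225, 0.974, -0.0, 0.0]
force: [-0.6, 0.8, 2.8]
gripper_width: 0.0003
t: 11.45
position: [0.5354, 0.1059, 0.078]
orientation: [-0.225, 0.974, -0.0, 0.0]
force: [0.4, 0.1, 3.5]
gripper_width: 0.0004
t: 11.7
position: [0.5354, 0.106, 0.076]
orientation: [-0.225, 0.974, -0.0, 0.0]
force: [-1.1, 2.1, 8.9]
gripper_width: 0.0003
t: 11.95
position: [0.5355, 0.1061, 0.0759]
orientation: [-0.225, 0.974, 0.0, 0.0]
force: [-3.1, 0.2, 10.1]
gripper_width: 0.0003
```

3 N of friction over the travel, then a hard stop at 0.076, exactly 15 mm below the ring. I'll push slightly to confirm, then lift straight up and away.

```bash
python3 -m inch '[[0,0,0,-0.5,0,0,0],[0,0,0,-0.5,0,0,0]]'; python3 -m inch '[[0,0,0,4,0,0,0],[0,0,0,12,0,0,0],[0,0,0,30,0,0,0],[0,0,0,60,0,0,0],[0,-10,20,95,0,0,0]]'; python3 -m inch '[[0,-40,40,30,0,0,0],[0,-80,80,50,0,0,0],[0,-120,120,50,0,0,0],[0,-150,170,50,0,0,0],[0,-150,170,50,0,0,0]]'
python3 - <<'E'
from h import *
a=snapshot('scene');P=cloud(a);b=snapshot('top');Pb=cloud(b)
c=np.array([.572,.026])
for P in(P,Pb):
    D=P[...,:2]-c;rad=np.hypot(D[...,0],D[...,1]);az=np.degrees(np.arctan2(D[...,1],D[...,0]));z=P[...,2]
    q=(rad>.082)&(rad<.093)&(abs(az-114.5)<6);print(q.sum(),np.nanmedian(z[q]))
print(status.get_state()['force'],status.get_state()['position'])
cv2.imwrite('pics/s5.png',np.hstack([cv2.resize(a['pixels'][150:250,240:350],(440,400),interpolation=2),cv2.resize(b['pixels'][130:300,140:310],(360,400))]))
E
```

```text
t: 12.2
position: [0.5356, 0.1062, 0.0758]
orientation: [-0.225, 0.974, 0.0, 0.0]
force: [-3.9, 0.9, 16.8]
gripper_width: 0.0006
t: 12.82
position: [0.5255, 0.1247, 0.1718]
orientation: [-0.223, 0.975, -0.0, 0.0]
force: [0.4, 0.1, -0.6]
gripper_width: 0.0002
t: 13.45
position: [0.3731, 0.2991, 0.2212]
orientation: [-0.227, 0.974, 0.0, 0.0]
force: [0.5, -1.3, 0.1]
gripper_width: 0.0001
36 0.11452726992732515
26 0.11482714172209663
[ 1.13072046 -0.74618243 -0.2601382 ] [0.37546901 0.29590073 0.22084244]
```

View pics/s5.png

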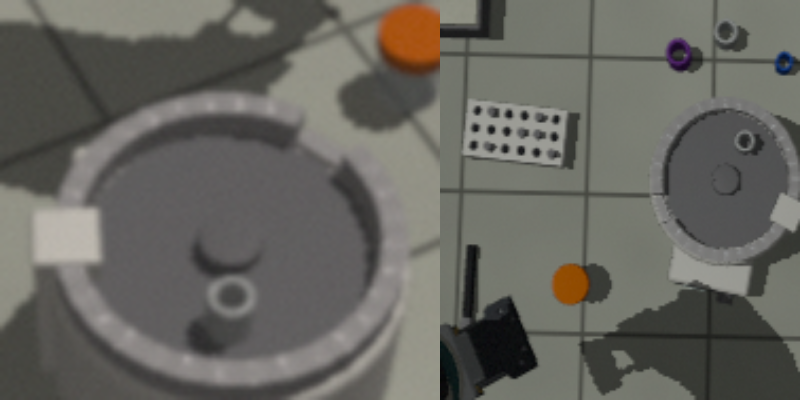

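The tongue is down: the notch at crop (320,145) is open and its floor measures z≈0.1147, against 0.115 expected. The sleeve, cup and rack are standing where they were, and the arm is clear.

```bash
python3 -c "
from workcell import ctrl;print(ctrl.finish_job())"
```

```text
the job is handed in; nothing more can be done
None
```

The tongue is pressed fully down and stayed down after I came away. The job was handed in at about 13.5 s; no verdict is reported.

- **What I did:** I laid the shut fingertips on the start block and swept them clockwise across the front on the ring at about 5–10 N. The support force vanished near az 120°, about 5° short of the notch's middle. I then pressed the tongue at az 114°: about 3 N of friction, then a hard stop 15 mm below the ring's top. I lifted straight up and moved clear.
- **Last checks:** Both cameras put the tongue's top at about 0.1147 m, against 0.115 m expected. In the last picture the sleeve, cup and rack stood where they had been. The other loose things were not measured again. The force at rest was at noise level.
- **What disagreed:** The reported TCP height was about 39 mm below the fingertips' real height, as shown by both depth and touch. I worked from touch and the cameras for height. If step 2's height test uses the reported TCP pose, it would read the grasp point at about 0.11 m, below the 0.13 m required.
- **Not as gentle as asked:** The first touch on the block peaked at about 20 N before I eased off.

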